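Weigh a basket of repair parts on the bench spring balance

TASK

Weigh the basket of parts: pick it up, hang its bail on the hook of the spring balance, and lower it slowly by hand until the balance carries the whole weight before you let go, so that the pointer comes to rest without dropping suddenly or bouncing back. Keep the parts in the basket, do not knock or overpull the balance, and leave the bottle, the tub and the wrench where they are.

Things in the scene. Friction and masses are not known exactly. Their poses are not given: they have to be found in the camera images.
- stand: Fixed green gallows holding an upright spring balance (tube, radius 20 mm, 335 to 510 mm high), hook below. Origin on the bench under the balance's axis; the hook opens to -x. Post (40 mm square, 550 high) 190 mm to +y on a base plate (x +-100, y 120 to 270, 12 mm thick); a 35 mm arm along y (-18 to 218) at 535 to 570 mm; a brace in the x = 0 plane from post at 440 mm to arm.
- scale_hook (a joint): Reading of the balance (m): 0 = no load, at the upper stop; grows as hook and red pointer (in the clear window, 164 mm above the seat) are drawn straight down; lower stop 0.085. Spring of 120 N/m: about 8.3 mm per newton of load, light damping and friction; drawn further by hand it springs back when let go. The hook cannot swing.
- hook_seat (a point): Centre of the bail rod when seated in the hook; moves with the hook, 270 mm high at reading 0; axes as stand. Hook: 7 mm steel in the x-z plane; from here its centre line is 6.5 mm below in the bowl, the tip at x -14, z +14 mm, the back at x +12 up to z +36, then to the shank on the axis from z +48. A 6 mm rod passes level over the tip from -x at z +22 to +38 mm, then straight down to the seat.
- basket: Steel basket of loose parts, 120 x 120 x 55 mm high, 3 mm walls, open on top. Origin: centre of its underside, z up. A fixed bail of 6 mm rod stands in its y-z plane (x = 0): legs at y +-64 up to z 112, sloping to z 147 at y +-30 and peak z 155 at y 0. Red grip at -x and +x ends. 0.33 to 0.80 kg in all, unknown beforehand; centre of mass within 9 mm of the middle.
- bail_top (a point): Centre of the bail rod at its peak, 155 mm above the basket's underside at its middle; fixed to the basket; the rod runs along the basket's y axis here.
- front_grip (a point): Middle of the red grip at the basket's -x end: a solid block 46 mm long (x, 60 to 106 mm from the middle), 12 mm thick (y), 30 mm high (z 32 to 62); this point is 88 mm from the middle, 47 mm above the underside. Pinch it across its thickness. Axes as basket.
- rear_grip (a point): The same grip at the basket's +x end, 88 mm from the middle.
- pulley: Loose V-belt pulley lying flat in the middle of the basket, 60 mm diameter, 28 mm high, dark metal, mass 0.10 to 0.55 kg. Origin at the centre of its underside (3 mm above the basket's underside).
- bearing: Loose steel ball bearing, 24 mm diameter, 9 mm high, in the +x +y corner of the basket. Origin at the centre of its underside.
- bottle: Bystander: red bottle with blue cap, 38 mm diameter, 105 mm high, standing on the bench. Origin at the centre of its underside.
- tub: Bystander: black grease tub with green band, 78 mm diameter, 58 mm high. Origin at the centre of its underside.
- wrench: Bystander: steel wrench, 160 mm long, lying along its x axis on the bench. Origin at the centre of its underside.
Things that resemble listed ones, but are neither listed nor needed, are in the scene too. Several things have the shape of the basket; the one meant has the colours described above. There is more than one size of the pulley; the job needs the smaller.

How it is judged (in metres and radians):
On the way, in this order (a step that is already met when the one before it is completed fails the run):
1. the basket is lifted off the bench in the fingers (height (world z) of basket above 0.04 m and contact force between the fingers and basket above 1 N), for 0.2 s.
2. the bail sits in the hook and the balance is drawn down more than 18 mm while the fingers still hold the basket (distance between bail_top and hook_seat below 0.012 m and value of joint scale_hook above 0.018 m and contact force between the fingers and basket above 0.3 N), for 0.2 s.
At the end, for the whole second after the job is handed in: Basket hangs free and level (0.2 rad), bail within 12 mm of the hook seat, underside over 30 mm above the bench, fingers off, slower than 40 mm/s; pointer settled (under 10 mm/s) at over 20 mm; pulley and bearing inside the basket (distance between bail_top and hook_seat below 0.012 m and value of joint scale_hook above 0.02 m and velocity of joint scale_hook between -0.01 and 0.01 m/s and linear speed of basket below 0.04 m/s and angle between basket's own z axis and vertical below 0.2 rad and height (world z) of basket above 0.03 m and contact force between the fingers and basket below 0.05 N and horizontal distance between pulley and basket below 0.05 m and z of pulley in the frame of basket between -0.005 and 0.03 m and horizontal distance between bearing and basket below 0.085 m and z of bearing in the frame of basket between -0.005 and 0.045 m); the robot touches nothing.
It fails at once if the pointer drops suddenly (hook going down faster than 0.1 m/s) or bounces back (coming up faster than 0.05 m/s) (velocity of joint scale_hook above 0.1 m/s or velocity of joint scale_hook below -0.05 m/s).
It fails at once if the balance is knocked or overpulled by the basket (over 20 N, or hook drawn past 80 mm) (contact force between basket and stand above 20 N or value of joint scale_hook above 0.08 m).
It fails at once if the hand or arm leans on the balance or its stand (over 5 N) (contact force between any of the fingers, the arm and stand above 5 N).
It fails at once if a bystander (bottle, tub, wrench) is moved by more than 20 mm (distance of any of bottle, tub, wrench from where it was at the start of the episode above 0.02 m).
It also fails if it takes over 72 s, if anything falls off the work surface, if the arm or the gripper's body presses on something with over 40 N, if the wrist force passes 120 N, or if a joint passes its speed limit or range.

ROBOT

A 7-joint arm with a two-finger parallel gripper is mounted at the origin on the work surface. World frame = base frame: x ahead of the robot, y to its left, z up, the work surface at z = 0. Lengths are in m, angles in degrees, forces in N, time in s.
With the tool pointing down it reaches from about 0.425 to 1.025 m from the base axis. Payload 9.4 kg.
Tool frame: the origin (TCP) lies at the very end of the fingers, on their centre line; the grasp point (between the pads) lies 19 mm behind it; z points along the fingers, y is the line along which they close (so a half turn about z gives the same grasp; the last joint's range is limited). The gripper opens to 85 mm and grips with 20 to 120 N. Pads are 22 mm wide; open, the fingers measure 114 mm over their backs; the gripper's body (76 mm by 85 mm) begins 54 mm behind the grasp point. The pads swing forward as they close: fully open they stand 13 mm farther back than shut.
Start: joints at [61.094, 34.337, -0.143, 91.639, 0.103, 54.024, -4.572], TCP at [0.301, -0.66, 0.207] pointing down, gripper open.
Joint ranges: [-147.43, 147.43], [-19.82, 112.94], [-74.19, 73.91], [6.32, 146.72], [-59.91, 239.91], [6.04, 106.73], [-150.56, 150.56]. Speed limits (degrees/s): [127.2, 127.2, 172.46, 172.46, 180, 180, 180].

INTERFACE

Orientations are given as a 3x3 rotation matrix whose columns are the frame's x, y, z axes.
In Python, from station import env gives the robot as it stands.
- The arm moves only by the shell command python3 -m inch 'ROWS' [FORCE]. ROWS is a JSON object of lists of equal length, an entry for each row: "travel": the shift along the world's x, y, z in mm, a list of three; "angular": the turn, a rotation vector about the world's x, y, z in degrees, a list of three; "grip": the opening, from 0 (shut) to 1 (fully open). A call has 1 to 12 rows; each row shifts and turns the commanded pose from where the row before left it; what a row does not reach is not made up. A row lasts 1/12 s, in which the tool goes at most 41.7 mm and 7.16 degrees, less where a joint would pass 70% of its speed; a pose out of reach is approached as far as the arm can. A call is refused whole if a number of a shift passes 41.7 or a number of a turn 7.16, either way. A call with a gripper value outside its range is refused whole. The fingers move at their own pace and stop on an object; FORCE is the grip in N (left out, the last holds). Time passes only in rows, so rows that do not move let the fingers close. It gives the time, the measured TCP pose, the force, the opening and the grip force at its end, in the units of the state.
- env.read_state(): the state, without advancing time (a new reading comes with each control period).
- env.camera(name): name is "scene" or "top"; returns a dict with "img" (480x640x3 uint8, red, green, blue), "K" (3x3 intrinsics, pixels), "extrinsics" (4x4, takes a point from world to camera coordinates). Camera axes: x right, y up, looking along -z (the intrinsics and any distortion apply to the point x, -y, -z); pixel columns grow to the right and rows downward; lengths in m; the calibration is good to about 2 mm. A picture is of the moment at which its call begins. There is no depth.
- env.job_done(): hands the job in; it is judged then, once.
The state is a dict: "clock": time; "joints": joint angles; "joint_vel": joint speeds; "effort": joint torques, N m; "eef_pos": TCP position; "tcp_rot": TCP orientation; "contact_force": force on the tool from outside, world axes, zero at the start; "moment": the same for the moment, N m; "width": opening from 0.0 (shut) to 1.0 (fully open); "finger_force": force on a finger pad.
Only numpy, scipy, OpenCV 4.12 (cv2) and the standard library are available. Lean on these libraries where they do the work, as an engineer would, in place of code of your own. Each camera call takes 0.05 s, during which the arm holds its last target. There are 200 camera calls.

## Working session

There is one attempt and no reset: what is moved stays moved. The work goes in short steps, Python scripts to look and compute and a shell command to move; the robot and the scene stay as the last step left them, time stands still between calls to the robot, and variables do not carry over. Pictures are saved under pics/ and viewed, at most 10 in all, crops included, and the job is handed in when it is done.

```bash
mkdir -p pics; ls
python3 - <<'E'
from station import env
import cv2
s=env.read_state();print(s)
for n in("scene","top"):
    c=env.camera(n);cv2.imwrite(f"pics/{n}0.png",c["img"][:,:,::-1]);print(n,c["K"],c["extrinsics"],[k for k in c])
E
```

```text
pics
{'clock': 0.0, 'joints': array([61.09530767, 34.38396128, -0.1470825 , 91.68036947,  0.10300854,
       54.0239769 , -4.57340927]), 'joint_vel': array([-0.08000779,  0.05868621,  0.09184602, -0.12891036, -0.06046356,
        0.00481457, -0.05307813]), 'effort': array([ 2.46510053e-04, -7.76443505e+01,  1.56452246e+00, -2.58001363e+01,
        1.22712992e-02,  9.01191845e-03, -1.74702723e-05]), 'eef_pos': array([ 0.30055623, -0.65921156,  0.20652714]), 'tcp_rot': array([[ 9.09864891e-01,  4.14903983e-01, -7.51264850e-04],
       [ 4.14904644e-01, -9.09863909e-01,  1.34313231e-03],
       [-1.26277828e-04, -1.53377221e-03, -9.99998816e-01]]), 'contact_force': array([-0.34473926,  0.80818561, -0.82353868]), 'moment': array([-0.02719247,  0.05366125, -0.00484681]), 'finger_force': 0.0, 'width': 1.0014761343434913}
scene [[606.68674509   0.         316.49147004]
 [  0.         606.68674509 237.24281738]
 [  0.           0.           1.        ]] [[ 4.11252889e-01  9.11519920e-01  1.57992980e-03 -1.09475165e-01]
 [-6.12565656e-01  2.75088512e-01  7.41005822e-01  2.71436119e-01]
 [ 6.75006947e-01 -3.05708596e-01  6.71496743e-01 -1.74108738e+00]
 [ 0.00000000e+00  0.00000000e+00  0.00000000e+00  1.00000000e+00]] ['img', 'K', 'extrinsics']
top [[441.46239881   0.         315.26353661]
 [  0.         441.46239881 244.18107576]
 [  0.           0.           1.        ]] [[ 0.00799539 -0.9993738   0.03446851 -0.16431092]
 [ 0.99925572  0.00928578  0.03744048 -0.56312187]
 [-0.0377371   0.03414351  0.99870423 -0.96330242]
 [ 0.          0.          0.          1.        ]] ['img', 'K', 'extrinsics']
```

View pics/scene0.png

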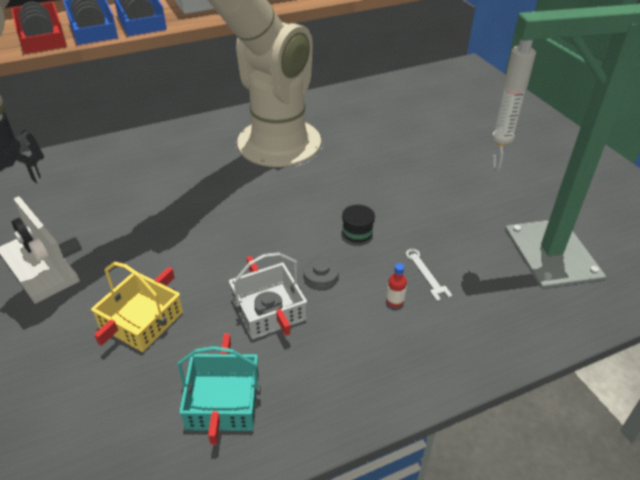

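View pics/top0.png

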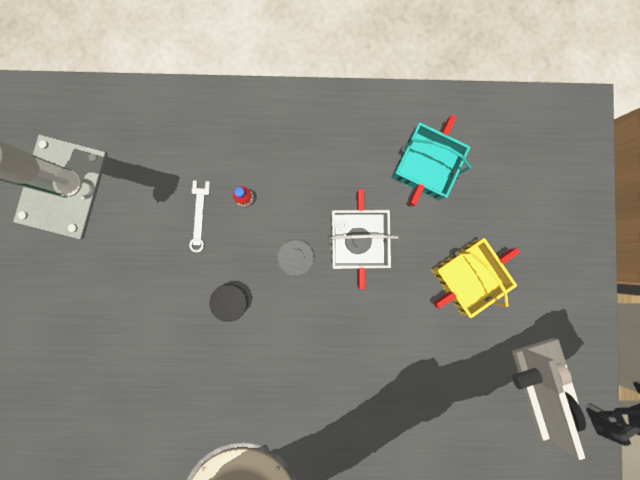

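The only steel (white/grey) basket is the one at top (361,239) / scene (268,297). Lookalikes are the yellow basket at top (474,278) / scene (138,310) and the teal one at top (432,161) / scene (220,390). The steel basket holds the smaller pulley, and the loose larger one lies at top (296,258). The stand plate is at top (60,187), and in the scene view the hook is near (498,160). Next I'll check these in one combined close crop.

```bash
cat > h.py <<'E'
import numpy as np, cv2
from station import env
def grab(n): return env.camera(n)
def ray(c,p):
    E=c["extrinsics"];R=E[:3,:3];o=-R.T@E[:3,3]
    d=np.linalg.inv(c["K"])@[p[0],p[1],1.];d=R.T@(d*[1,-1,-1]);return o,d/np.linalg.norm(d)
def onz(c,p,z):
    o,d=ray(c,p);return o+d*(z-o[2])/d[2]
def tri(c1,p1,c2,p2):
    (a,u),(b,v)=ray(c1,p1),ray(c2,p2)
    s=np.linalg.lstsq(np.c_[u,-v],b-a,rcond=None)[0];A=a+u*s[0];B=b+v*s[1]
    return (A+B)/2,np.linalg.norm(A-B)
def proj(c,P):
    q=c["extrinsics"]@np.r_[P,1];q=c["K"]@(q[:3]*[1,-1,-1]);return q[:2]/q[2]
E
python3 - <<'E'
from h import *
s,t=grab("scene"),grab("top")
def crop(c,x,y,w,h,k): return cv2.resize(c["img"][y:y+h,x:x+w,::-1],None,fx=k,fy=k,interpolation=cv2.INTER_CUBIC)
o=np.zeros((600,800,3),np.uint8)
o[:300,:400]=crop(t,325,185,80,60,5)[:300] if 0 else crop(t,315,185,100,75*1,4)
o[300:,:400]=crop(t,10,130,100,75,4)
o[:300,400:]=crop(s,440,110,100,75,4)
o[300:,400:]=crop(s,220,250,100,75,4)
cv2.imwrite("pics/c1.png",o)
hsv=cv2.cvtColor(t["img"],cv2.COLOR_RGB2HSV)
m=((hsv[...,0]<6)|(hsv[...,0]>174))&(hsv[...,1]>170)&(hsv[...,2]>80)
n,l,st,ce=cv2.connectedComponentsWithStats(m.astype(np.uint8))
for i in range(1,n):
    if st[i,4]>25: print(st[i],ce[i],onz(t,ce[i],.06).round(4))
hs=cv2.cvtColor(s["img"],cv2.COLOR_RGB2HSV)
E
```

```text
[443 115  13  20 118] [448.47457627 124.61864407] [ 0.8228 -0.4425  0.06  ]
[409 185  14  20 134] [415.82835821 194.6641791 ] [ 0.6704 -0.3716  0.06  ]
[234 187  17  17 125] [243.408 196.56 ] [ 0.6616 -0.0058  0.06  ]
[357 190   7  20 124] [360.23387097 199.2983871 ] [ 0.659  -0.2526  0.06  ]
[499 249  20  14 137] [508.23357664 255.06569343] [ 0.5433 -0.5706  0.06  ]
[358 269   3  20  37] [358.72972973 278.35135135] [ 0.4915 -0.2501  0.06  ]
[362 269   3  20  47] [363.23404255 278.87234043] [ 0.4905 -0.2596  0.06  ]
[434 292  22  16 156] [444.41666667 299.28846154] [ 0.4485 -0.4325  0.06  ]
```

View pics/c1.png

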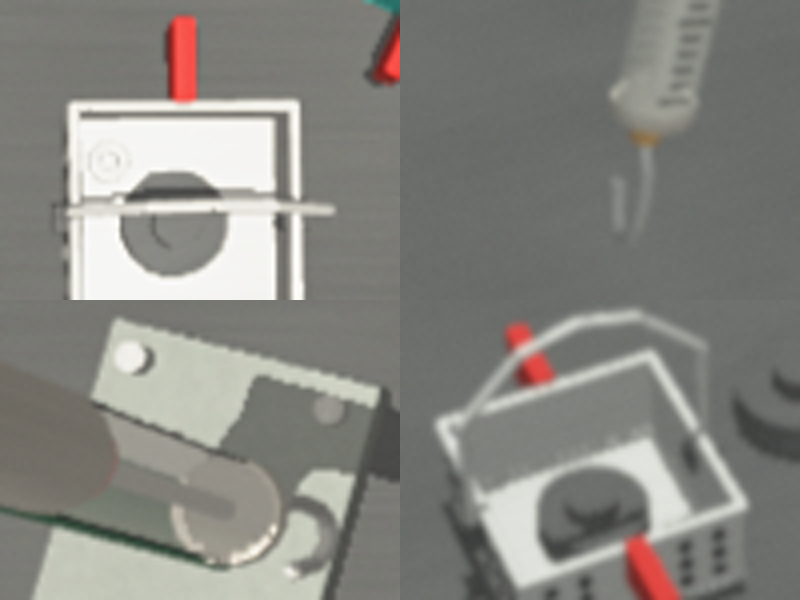

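Crop check. The steel basket has the small dark pulley in the middle and the bearing in its upper-left corner at top px (342,225), which is world +x +y, so its yaw is about 0 and its front grip is the one nearer the robot at top (361,279). The balance tube's lower end is at top px (67,182.5) with the hook beside it. In the scene view the shank is at (501,145) and the bowl bottom at about (498,170).

Run:
```python
from h import *
s,t=grab("scene"),grab("top")
g=t["img"][120:250,5:115].astype(int)
# plate corners
P=[onz(t,p,.012) for p in [(39.2,134.5),(105,151.2),(82,238.5),(14.5,221)]]
for p in P: print(p.round(4))
P=np.array(P); d1=P[0]-P[3];d2=P[1]-P[2];print("long",np.linalg.norm(d1),np.linalg.norm(d2),np.degrees(np.arctan2((d1+d2)[1],(d1+d2)[0])))
e1=P[0]-P[1];e2=P[3]-P[2];print("short",np.linalg.norm(e1),np.linalg.norm(e2),np.degrees(np.arctan2((e1+e2)[1],(e1+e2)[0]))-90)
yaw=np.arctan2((d1+d2)[1],(d1+d2)[0]);X=np.array([np.cos(yaw),np.sin(yaw),0]);Y=np.array([-X[1],X[0],0])
c=P.mean(0);O=c-.195*Y;print("origin via plate",O.round(4))
T=onz(t,(67,182.5),.335);print("tube bottom",T.round(4))
for z in(.27,.335,.34): 
  q=np.r_[O[:2],z];print(z,"plate: scene",proj(s,q).round(1),"top",proj(t,q).round(1)); q=np.r_[T[:2],z];print("   tube: scene",proj(s,q).round(1))
print(tri(t,(67,182.5),s,(503.5,138)))
for p in[(-.014,.014),(0,-.0065),(.012,.02),(.012,.036)]:
  for n,o in(("pl",O),("tu",T)):
    q=np.r_[o[:2],.27]+X*p[0]+[0,0,p[1]];print(n,p,"scene",proj(s,q).round(1),"top",proj(t,q).round(1))
# bail top
print("basket bail expected", proj(t,(.575,-.2538,.155)),proj(s,(.575,-.2538,.155)))
```

```text
[0.7992 0.447  0.012 ]
[0.7647 0.3043 0.012 ]
[0.5722 0.3487 0.012 ]
[0.6088 0.4936 0.012 ]
long 0.19597335771206278 0.1974951283663651 -13.367469198713431
short 0.1467911300773585 0.14944103272317177 -13.885480425866845
origin via plate [0.6411 0.2087 0.012 ]
tube bottom [0.6392 0.2155 0.335 ]
0.27 plate: scene [492.2 167.9] top [ 92.6 188.5]
   tube: scene [494.4 166.5]
0.335 plate: scene [498.9 139.8] top [ 71.8 181.3]
   tube: scene [501.2 138.4]
0.34 plate: scene [499.5 137.5] top [ 70.  180.7]
   tube: scene [501.8 136.2]
(array([0.64015556, 0.21760549, 0.33500136]), np.float64(0.004043220983703205))
pl (-0.014, 0.014) scene [490.7 157.9] top [ 86.1 195.6]
tu (-0.014, 0.014) scene [493.  156.6] top [ 81.7 196.8]
pl (0, -0.0065) scene [491.5 170.6] top [ 94.5 189.2]
tu (0, -0.0065) scene [493.8 169.2] top [ 90.2 190.3]
pl (0.012, 0.02) scene [496.7 163. ] top [ 88.6 179.1]
tu (0.012, 0.02) scene [499.  161.6] top [ 84.2 180.2]
pl (0.012, 0.036) scene [498.4 156.1] top [ 83.6 177.1]
tu (0.012, 0.036) scene [500.7 154.7] top [ 79.1 178.3]
basket bail expected [367.50541416 236.34153364] [262.56936817 255.76045007]
```

```bash
python3 -m inch '{"travel":[[12,33,0],[12,33,0],[12,33,0],[12,33,0],[12,33,0],[12,33,0],[12,33,0],[12,33,0],[12,33,0],[12,33,0],[12,33,0],[12,33,0]],"angular":[[0,0,-5.9],[0,0,-5.9],[0,0,-5.9],[0,0,-5.9],[0,-5,0],[0,-5,0],[0,-5,0],[0,-5,0],[0,-5,0],[0,0,0],[0,0,0],[0,0,0]],"grip":[1,1,1,1,1,1,1,1,1,1,1,1]}' 120
python3 -c "
from station import env
s=env.read_state();print(s['joints'].round(1),s['eef_pos'],s['tcp_rot'].round(3),s['contact_force'])"
```

```text
clock: 1.3
eef_pos: [0.4435, -0.2644, 0.2075]
tcp_rot: [[0.906, 0.009, 0.423], [0.011, -1.0, -0.002], [0.423, 0.007, -0.906]]
contact_force: [1.5, 0.1, -0.2]
width: 0.998
finger_force: 0.0
[ 50.1  16.2 -20.6 133.7 -36.8  11.7 -23.2] [ 0.44354225 -0.26436801  0.20753001] [[ 0.906  0.009  0.423]
 [ 0.011 -1.    -0.002]
 [ 0.423  0.007 -0.906]] [ 1.54901969  0.07497991 -0.15465637]
```

```bash
python3 -m inch '{"travel":[[3,2.3,-21.7],[3,2.3,-21.7],[3,2.3,-21.7],[3,2.3,-21.7],[6.7,0,-15],[6.7,0,-15],[6.7,0,-15],[6.7,0,-15],[0,0,0]],"angular":[[0,0,0],[0,0,0],[0,0,0],[0,0,0],[0,0,0],[0,0,0],[0,0,0],[0,0,0],[0,0,0]],"grip":[1,1,1,1,1,1,1,1,1]}' 120
python3 - <<'E'
from h import *
s,t=grab("scene"),grab("top")
o=np.zeros((450,800,3),np.uint8)
o[:,:400]=cv2.resize(t["img"][190:302,300:400,::-1],(400,450),interpolation=2)
o[:,400:]=cv2.resize(s["img"][230:342,200:300,::-1],(400,450),interpolation=2)
cv2.imwrite("pics/c2.png",o)
print(env.read_state()['joints'].round(1))
E
```

```text
clock: 2.05
eef_pos: [0.4924, -0.2732, 0.1107]
tcp_rot: [[0.927, 0.031, 0.374], [0.016, -0.999, 0.044], [0.375, -0.035, -0.926]]
contact_force: [1.1, 0.5, 0.1]
width: 1.0
finger_force: 0.0
[ 43.4  29.  -16.3 131.1 -59.9   6.1   0.6]
```

View pics/c2.png

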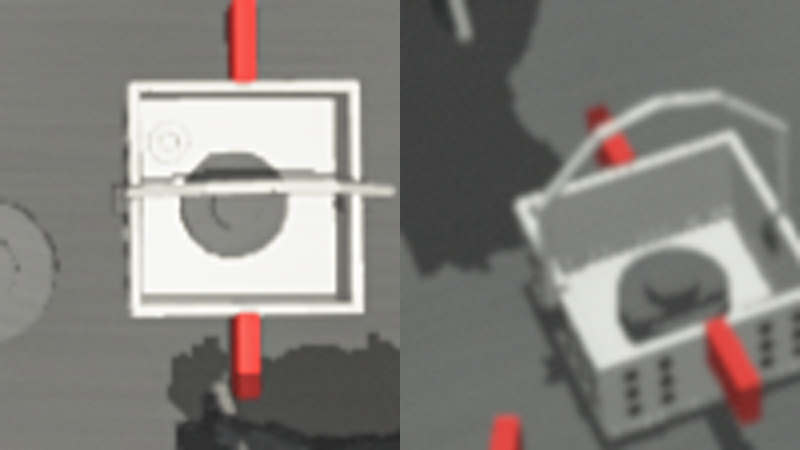

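The front grip is at top px (362,277) and clear of the fingers. 25° of tilt ran joints 5 and 6 into their limits, so I'll drop to about 10°.

```bash
cat >> h.py <<'E'
from scipy.spatial.transform import Rotation as Ro
def to(yaw,tilt,tcp):
    s=env.read_state()
    y,t=np.radians([yaw,tilt]);z=np.array([np.sin(t)*np.cos(y),np.sin(t)*np.sin(y),-np.cos(t)])
    Y=np.array([np.sin(y),-np.cos(y),0]);T=np.c_[np.cross(Y,z),Y,z]
    print("rotvec",np.degrees(Ro.from_matrix(T@s["tcp_rot"].T).as_rotvec()).round(1),"d mm",((np.array(tcp)-s["eef_pos"])*1e3).round(1),"j",s["joints"].round(1),"F",s["contact_force"].round(1),"eef",s["eef_pos"].round(4))
E
python3 -c "
from h import *
to(.8,10,(.4908,-.255,.11))"
```

```text
rotvec [-2.2 12.  -0.8] d mm [ 0.3 17.4 -1.7] j [ 43.4  29.  -16.3 131.1 -59.9   6.1   0.6] F [0.8 0.5 0. ] eef [ 0.4905 -0.2724  0.1117]
```

```bash
python3 -m inch '{"travel":[[0,3.5,0],[0,3.5,0],[0,3.5,0],[0,3.5,0],[0,3.5,0],[0,0,0]],"angular":[[-0.4,2.4,-0.2],[-0.4,2.4,-0.2],[-0.4,2.4,-0.2],[-0.4,2.4,-0.2],[-0.4,2.4,-0.2],[0,0,0]],"grip":[1,1,1,1,1,1]}' 120
python3 -c "
from h import *
to(.8,10,(.4908,-.255,.028))"
```

```text
clock: 2.65
eef_pos: [0.4924, -0.2533, 0.1122]
tcp_rot: [[0.983, 0.016, 0.182], [0.015, -1.0, 0.008], [0.182, -0.005, -0.983]]
contact_force: [0.5, 0.8, 0.3]
width: 1.0
finger_force: 0.0
rotvec [-0.3  0.5 -0.1] d mm [ -1.6  -1.7 -84.2] j [ 10.6  29.3  19.5 127.1 -43.7  21.3 -21.5] F [0.5 0.8 0.3] eef [ 0.4924 -0.2533  0.1122]
```

```bash
python3 -m inch '{"travel":[[-0.2,-0.2,-10.5],[-0.2,-0.2,-10.5],[-0.2,-0.2,-10.5],[-0.2,-0.2,-10.5],[-0.2,-0.2,-10.5],[-0.2,-0.2,-10.5],[-0.2,-0.2,-10.5],[-0.2,-0.2,-10.5],[0,0,0]],"angular":[[0,0,0],[0,0,0],[0,0,0],[0,0,0],[0,0,0],[0,0,0],[0,0,0],[0,0,0],[0,0,0]],"grip":[1,1,1,1,1,1,1,1,1]}' 120
python3 -c "
from h import *
to(.8,10,(.4908,-.255,.028))"
```

```text
clock: 3.4
eef_pos: [0.4871, -0.258, 0.0266]
tcp_rot: [[0.983, 0.009, 0.182], [0.008, -1.0, 0.008], [0.182, -0.007, -0.983]]
contact_force: [-0.0, 0.2, 0.5]
width: 1.001
finger_force: 0.0
rotvec [-0.4  0.5  0.3] d mm [3.7 3.  1.4] j [ 23.8  37.    2.  129.3 -54.2   7.5 -10.8] F [-0.   0.2  0.5] eef [ 0.4871 -0.258   0.0266]
```

```bash
python3 -m inch '{"travel":[[3.5,3,1],[0,0,0],[0,0,0],[0,0,0],[0,0,0],[0,0,0],[0,0,0],[0,0,0],[0,0,0],[0,0,0]],"angular":[[0,0,0],[0,0,0],[0,0,0],[0,0,0],[0,0,0],[0,0,0],[0,0,0],[0,0,0],[0,0,0],[0,0,0]],"grip":[1,0,0,0,0,0,0,0,0,0]}' 120
python3 -c "
from h import *
to(.8,10,(.4908,-.255,.028))"
```

```text
clock: 4.23
eef_pos: [0.4923, -0.2544, 0.0292]
tcp_rot: [[0.983, 0.012, 0.183], [0.011, -1.0, 0.007], [0.183, -0.005, -0.983]]
contact_force: [-2.1, 0.8, 9.2]
width: 0.092
finger_force: 118.2
rotvec [-0.3  0.6  0.1] d mm [-1.5 -0.6 -1.2] j [ 22.5  36.8   2.9 129.1 -54.1   8.  -11.4] F [-2.1  0.8  9.2] eef [ 0.4923 -0.2544  0.0292]
```

```bash
python3 -m inch '{"travel":[[0,0,4],[0,0,6],[0,0,10],[0,0,10],[0,0,10],[0,0,10],[0,0,10],[0,0,10],[0,0,10],[0,0,10],[0,0,0],[0,0,0]],"angular":[[0,0,0],[0,0,0],[0,0,0],[0,0,0],[0,0,0],[0,0,0],[0,0,0],[0,0,0],[0,0,0],[0,0,0],[0,0,0],[0,0,0]],"grip":[0,0,0,0,0,0,0,0,0,0,0,0]}' 120
python3 - <<'E'
from h import *
to(.8,10,(.4908,-.255,.028))
print(env.read_state()["moment"])
s,t=grab("scene"),grab("top")
o=np.zeros((480,800,3),np.uint8)
o[:,:400]=cv2.resize(t["img"][170:302,300:410,::-1],(400,480),interpolation=2)
o[:,400:]=cv2.resize(s["img"][190:322,200:310,::-1],(400,480),interpolation=2)
cv2.imwrite("pics/c3.png",o)
E
```

```text
clock: 5.23
eef_pos: [0.4919, -0.2538, 0.1183]
tcp_rot: [[0.983, 0.013, 0.182], [0.011, -1.0, 0.008], [0.182, -0.005, -0.983]]
contact_force: [-0.9, 0.6, -6.3]
width: 0.093
finger_force: 118.1
rotvec [-0.3  0.5  0.1] d mm [ -1.1  -1.2 -90.3] j [  9.1  28.9  21.7 126.9 -44.2  22.5 -21.2] F [-0.9  0.6 -6.3] eef [ 0.4919 -0.2538  0.1183]
[ 0.01872361  0.95919368 -0.01666945]
```

View pics/c3.png

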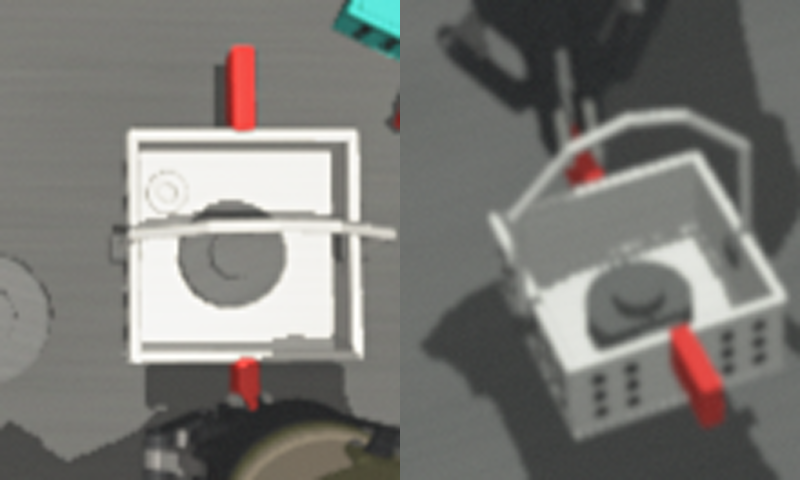

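Run:
```python
from h import *
s,t=grab("scene"),grab("top")
print("bail",tri(t,(366,232.7),s,(270.7,221.6)))
hs=cv2.cvtColor(t["img"],cv2.COLOR_RGB2HSV); hc=cv2.cvtColor(s["img"],cv2.COLOR_RGB2HSV)
def red(h,x0,x1,y0,y1):
    m=((h[...,0]<6)|(h[...,0]>174))&(h[...,1]>150)&(h[...,2]>60);k=np.zeros_like(m);k[y0:y1,x0:x1]=1
    y,x=np.nonzero(m&k);return x.mean(),y.mean(),x.min(),x.max(),y.min(),y.max()
a=red(hs,355,380,175,210);b=red(hc,270,305,270,310);print(a,b,"reargrip",tri(t,a[:2],s,b[:2]))
for th in(0,3,6,9,12):
    r=np.radians(th);g=np.array([.4884,-.2538,.137]);
    f=lambda dx,dz:g+[dx*np.cos(r)+dz*np.sin(r),0,-dx*np.sin(r)+dz*np.cos(r)]
    B=f(.088,.108);G=f(.176,0);print(th,B.round(3),proj(t,B).round(1),proj(s,B).round(1),"rear",G.round(3),proj(t,G).round(1),proj(s,G).round(1))
```

```text
bail (array([ 0.57747941, -0.23621782,  0.23798527]), np.float64(0.004894889535996464))
(np.float64(365.9012345679012), np.float64(193.7962962962963), np.int64(362), np.int64(369), np.int64(183), np.int64(205)) (np.float64(281.3125), np.float64(293.234375), np.int64(275), np.int64(287), np.int64(280), np.int64(306)) reargrip (array([ 0.6604071 , -0.25201066,  0.13267188]), np.float64(0.0038152965271921547))
0 [ 0.576 -0.254  0.245] [375.6 232.6] [260.  220.8] rear [ 0.664 -0.254  0.137] [366.3 191. ] [280.1 293.3]
3 [ 0.582 -0.254  0.24 ] [375.1 229.5] [261.2 224.6] rear [ 0.664 -0.254  0.128] [365.6 191.9] [280.2 296.6]
6 [ 0.587 -0.254  0.235] [374.7 226.7] [262.4 228.4] rear [ 0.663 -0.254  0.119] [364.9 193. ] [280.3 299.7]
9 [ 0.592 -0.254  0.23 ] [374.1 224. ] [263.5 232.2] rear [ 0.662 -0.254  0.109] [364.2 194.3] [280.2 302.5]
12 [ 0.597 -0.254  0.224] [373.6 221.6] [264.6 236. ] rear [ 0.661 -0.254  0.1  ] [363.6 195.8] [280.1 305.1]
```

The basket came up level (pitch about 0–1°) and weighs about 6.3 N, so I expect a reading near 52 mm. I'll lift it higher, then carry it across.

```bash
python3 -m inch '{"travel":[[0,0,8],[0,0,12],[0,0,12],[0,0,12],[0,0,8],[0,4,4],[0,8,2],[0,12,0],[0,16,0],[0,20,0],[0,20,0],[0,20,0]],"angular":[[0,0,0],[0,0,0],[0,0,0],[0,0,0],[0,0,0],[0,0,0],[0,0,0],[0,0,0],[0,0,0],[0,0,0],[0,0,0],[0,0,0]],"grip":[0,0,0,0,0,0,0,0,0,0,0,0]}' 120
python3 -m inch '{"travel":[[0,20,0],[0,20,0],[0,20,0],[0,20,0],[0,20,0],[0,20,0],[0,20,0],[0,20,0],[0,20,0],[0,20,0],[0,20,0],[0,20,0]],"angular":[[0,0,-1.2],[0,0,-1.2],[0,0,-1.2],[0,0,-1.2],[0,0,-1.2],[0,0,-1.2],[0,0,-1.2],[0,0,-1.2],[0,0,-1.2],[0,0,-1.2],[0,0,-1.2],[0,0,-1.2]],"grip":[0,0,0,0,0,0,0,0,0,0,0,0]}' 120
python3 -c "
from h import *
to(-13.6,10.5,(.499,.25,.176))"
```

```text
clock: 6.43
eef_pos: [0.4915, -0.1525, 0.176]
tcp_rot: [[0.983, 0.012, 0.181], [0.011, -1.0, 0.008], [0.181, -0.006, -0.983]]
contact_force: [0.5, 0.2, -7.3]
width: 0.095
finger_force: 118.2
clock: 7.43
eef_pos: [0.491, 0.0875, 0.1761]
tcp_rot: [[0.955, -0.238, 0.177], [-0.235, -0.971, -0.038], [0.181, -0.006, -0.984]]
contact_force: [-0.5, 0.2, -5.2]
width: 0.092
finger_force: 118.2
rotvec [-0.3 -0.   0.1] d mm [ 8.000e+00  1.625e+02 -1.000e-01] j [-55.7  25.   49.4 131.8 -35.7  25.7 -82.9] F [-0.5  0.2 -5.2] eef [0.491  0.0875 0.1761]
```

```bash
python3 -m inch '{"travel":[[1,20,0],[1,20,0],[1,20,0],[1,20,0],[1,20,0],[1,18,0],[1,15,0],[1,12,0],[0,10,0],[0,5,0],[0,2.5,0],[0,0,0]],"angular":[[0,0,0],[0,0,0],[0,0,0],[0,0,0],[0,0,0],[0,0,0],[0,0,0],[0,0,0],[0,0,0],[0,0,0],[0,0,0],[0,0,0]],"grip":[0,0,0,0,0,0,0,0,0,0,0,0]}' 120
python3 - <<'E'
from h import *
to(-13.6,10.5,(.499,.25,.176))
s,t=grab("scene"),grab("top")
o=np.zeros((600,800,3),np.uint8)
o[:,:400]=cv2.resize(t["img"][110:260,40:140,::-1],(400,600),interpolation=2)
o[:,400:]=cv2.resize(s["img"][90:240,420:520,::-1],(400,600),interpolation=2)
cv2.imwrite("pics/c4.png",o)
E
```

```text
clock: 8.43
eef_pos: [0.5002, 0.248, 0.1765]
tcp_rot: [[0.955, -0.237, 0.178], [-0.234, -0.971, -0.039], [0.182, -0.005, -0.983]]
contact_force: [-0.6, 0.1, -6.0]
width: 0.097
finger_force: 118.2
rotvec [-0.3  0.1  0.1] d mm [-1.2  2.  -0.5] j [-73.   31.8  53.8 123.7 -36.6  32.6 -98.9] F [-0.6  0.1 -6. ] eef [0.5002 0.248  0.1765]
```

View pics/c4.png

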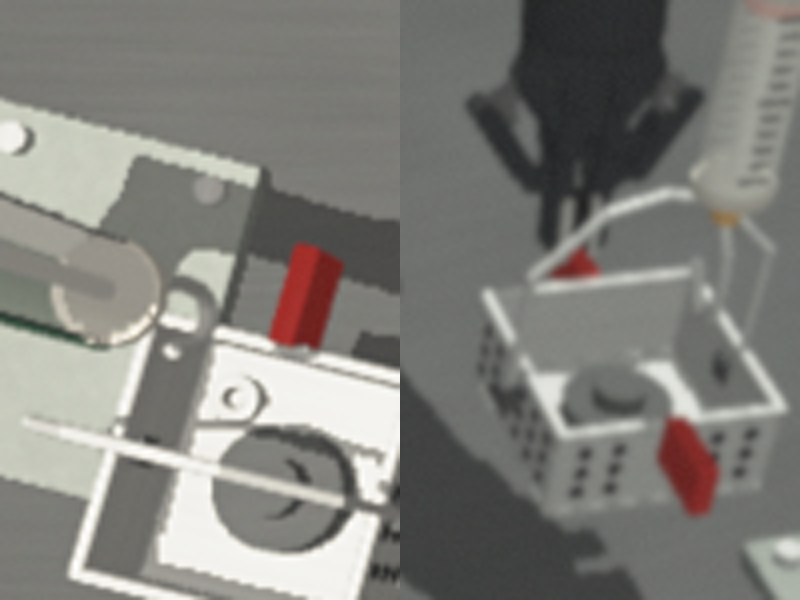

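Run:
```python
from h import *
s,t=grab("scene"),grab("top")
T=env.read_state()["eef_pos"];y=np.radians(-13.6);X=np.array([np.cos(y),np.sin(y),0]);Y=np.array([-X[1],X[0],0])
for p in(0,3):
  r=np.radians(p); dx,dz=.0846,.1262
  B=T+X*(dx*np.cos(r)+dz*np.sin(r))+[0,0,-dx*np.sin(r)+dz*np.cos(r)]
  print(p,"bail",B.round(4))
  for n,v,w in(("peak",0,0),("k+",.03,-.008),("k-",-.03,-.008),("s+",.064,-.043),("s-",-.064,-.043)):
    q=B+Y*v+[0,0,w];a=proj(t,q);b=proj(s,q);print(n,((a-[40,110])*4).round(),((b-[420,90])*4+[400,0]).round())
S=np.array([.6395,.216,.27])
print("seat rel bail in X,Y,z",[(S-B)@X,(S-B)@Y,S[2]-B[2]])
```

```text
0 bail [0.5825 0.2272 0.3029]
peak [117. 452.] [661. 186.]
k+ [ 51. 435.] [714. 194.]
k- [204. 473.] [601. 206.]
s+ [ 17. 422.] [762. 245.]
s- [326. 499.] [526. 271.]
3 bail [0.5888 0.2257 0.2983]
peak [127. 437.] [664. 201.]
k+ [ 62. 420.] [718. 208.]
k- [214. 457.] [605. 221.]
s+ [ 28. 408.] [766. 259.]
s- [335. 485.] [529. 286.]
seat rel bail in X,Y,z [np.float64(0.05152226604898288), np.float64(0.0024757870041629167), np.float64(-0.028265776353946115)]
```

The bail matches the prediction at zero pitch: shoulder seen at crop (25,420), predicted (17,422). The seat is 58 mm ahead along the stand's x and 33 mm lower. Advancing over the tip now.

```bash
python3 -m inch '{"travel":[[3,0,-1],[6,-1,0],[6,-1,0],[6,-1,0],[6,-1,0],[6,-1,0],[6,-1,0],[6,-1,0],[5,-2,0],[4,-1,0],[2,-1,0],[0,0,0]],"angular":[[0,0,0],[0,0,0],[0,0,0],[0,0,0],[0,0,0],[0,0,0],[0,0,0],[0,0,0],[0,0,0],[0,0,0],[0,0,0],[0,0,0]],"grip":[0,0,0,0,0,0,0,0,0,0,0,0]}' 120
python3 - <<'E'
from h import *
to(-13.6,10.5,(.5563,.2361,.1438))
s,t=grab("scene"),grab("top")
o=np.zeros((600,800,3),np.uint8)
o[:,:400]=cv2.resize(t["img"][140:230,50:110,::-1],(400,600),interpolation=2)
o[:,400:]=cv2.resize(s["img"][110:200,460:520,::-1],(400,600),interpolation=2)
cv2.imwrite("pics/c5.png",o)
E
```

```text
clock: 9.63
eef_pos: [0.5568, 0.2366, 0.1756]
tcp_rot: [[0.955, -0.238, 0.179], [-0.235, -0.971, -0.039], [0.183, -0.005, -0.983]]
contact_force: [0.2, 1.4, -6.8]
width: 0.094
finger_force: 118.2
rotvec [-0.3  0.1  0.2] d mm [ -0.5  -0.5 -31.8] j [-66.2  34.2  51.5 118.4 -37.   35.  -95.9] F [ 0.2  1.4 -6.8] eef [0.5568 0.2366 0.1756]
```

View pics/c5.png

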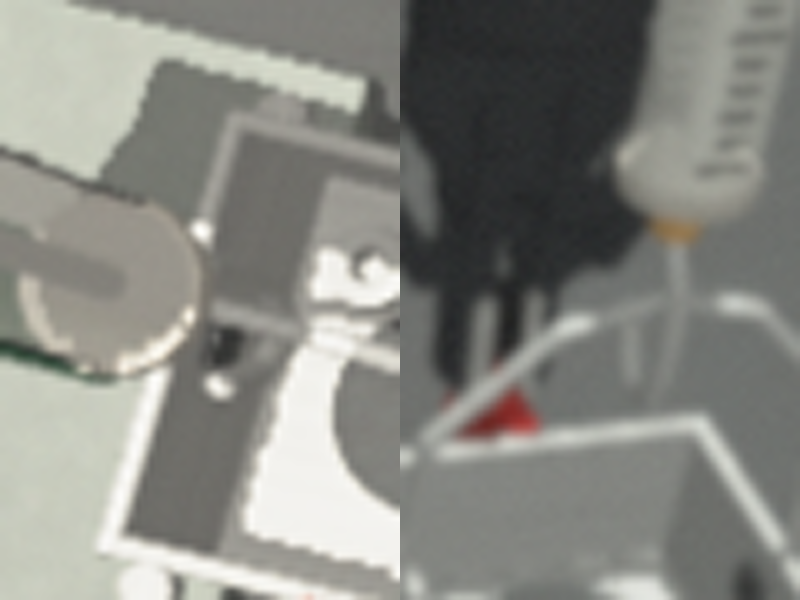

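In the top view the bail runs inside the hook bowl, between the tip at crop (220,385) and the back. In the scene view the rod crosses just above the tip at (630,305) and behind the shank. Lowering slowly.

```bash
python3 -m inch '{"travel":[[-1,0,-1],[0,0,-2.5],[0,0,-2.5],[0,0,-2.5],[0,0,-2.5],[0,0,-2.5],[0,0,-2.5],[0,0,-2.5],[0,0,-2.5],[0,0,-2],[0,0,-1],[0,0,0]],"angular":[[0,0,0],[0,0,0],[0,0,0],[0,0,0],[0,0,0],[0,0,0],[0,0,0],[0,0,0],[0,0,0],[0,0,0],[0,0,0],[0,0,0]],"grip":[0,0,0,0,0,0,0,0,0,0,0,0]}' 120
python3 -c "
from h import *
to(-13.6,10.5,(.5563,.2361,.1438));print(env.read_state()['moment'])"
```

```text
clock: 10.73
eef_pos: [0.5552, 0.237, 0.1513]
tcp_rot: [[0.955, -0.237, 0.178], [-0.234, -0.971, -0.039], [0.182, -0.005, -0.983]]
contact_force: [-0.7, -0.7, -7.3]
width: 0.094
finger_force: 118.2
rotvec [-0.3  0.1  0.1] d mm [ 1.1 -0.9 -7.5] j [-64.4  35.5  48.6 119.7 -39.4  32.1 -94.2] F [-0.7 -0.7 -7.3] eef [0.5552 0.237  0.1513]
[0.26477517 0.96541647 0.05635033]
```

```bash
python3 -m inch '{"travel":[[0,0,-1],[0,0,-1.5],[0,0,-1.5],[0,0,-1.5],[0,0,-1.5],[0,0,-1.5],[0,0,-1.5],[0,0,-2],[0,0,-2],[0,0,-2],[0,0,-1],[0,0,0]],"angular":[[0,0,0],[0,0,0],[0,0,0],[0,0,0],[0,0,0],[0,0,0],[0,0,0],[0,0,0],[0,0,0],[0,0,0],[0,0,0],[0,0,0]],"grip":[0,0,0,0,0,0,0,0,0,0,0,0]}' 120
python3 -c "
from h import *
to(-13.6,10.5,(.5563,.2361,.1438));print(env.read_state()['moment'])"
```

```text
clock: 11.73
eef_pos: [0.5553, 0.237, 0.1344]
tcp_rot: [[0.955, -0.237, 0.178], [-0.234, -0.971, -0.039], [0.183, -0.005, -0.983]]
contact_force: [1.4, 0.3, -4.3]
width: 0.089
finger_force: 118.4
rotvec [-0.3  0.1  0.1] d mm [ 1.  -0.9  9.4] j [-62.9  36.5  46.4 120.4 -41.1  30.  -92.9] F [ 1.4  0.3 -4.3] eef [0.5553 0.237  0.1344]
[ 0.16893701  0.7792006  -0.09076148]
```

Load is transferring to the balance: moment fell from 0.97 to 0.78 and force from about −6.3 to −4.3 N. Continuing.

```bash
python3 -m inch '{"travel":[[0,0,-1],[0,0,-2],[0,0,-2],[0,0,-2],[0,0,-2],[0,0,-2],[0,0,-2],[0,0,-2],[0,0,-2],[0,0,-2],[0,0,-1],[0,0,0]],"angular":[[0,0,0],[0,0,0],[0,0,0],[0,0,0],[0,0,0],[0,0,0],[0,0,0],[0,0,0],[0,0,0],[0,0,0],[0,0,0],[0,0,0]],"grip":[0,0,0,0,0,0,0,0,0,0,0,0]}' 120
python3 - <<'E'
from h import *
to(-13.6,10.5,(.5563,.2361,.1438));print(env.read_state()['moment'])
s,t=grab("scene"),grab("top")
o=np.zeros((600,800,3),np.uint8)
o[:,:400]=cv2.resize(t["img"][140:230,50:110,::-1],(400,600),interpolation=2)
o[:,400:]=cv2.resize(s["img"][60:210,440:540,::-1],(400,600),interpolation=2)
cv2.imwrite("pics/c6.png",o)
E
```

```text
clock: 12.73
eef_pos: [0.5555, 0.237, 0.1145]
tcp_rot: [[0.955, -0.237, 0.179], [-0.234, -0.971, -0.039], [0.183, -0.005, -0.983]]
contact_force: [1.2, -0.9, -2.2]
width: 0.094
finger_force: 118.6
rotvec [-0.3  0.1  0.1] d mm [ 0.8 -0.9 29.3] j [-61.1  37.6  43.7 121.1 -43.2  27.5 -91.3] F [ 1.2 -0.9 -2.2] eef [0.5555 0.237  0.1145]
[ 0.01866141  0.24349511 -0.0114373 ]
```

View pics/c6.png

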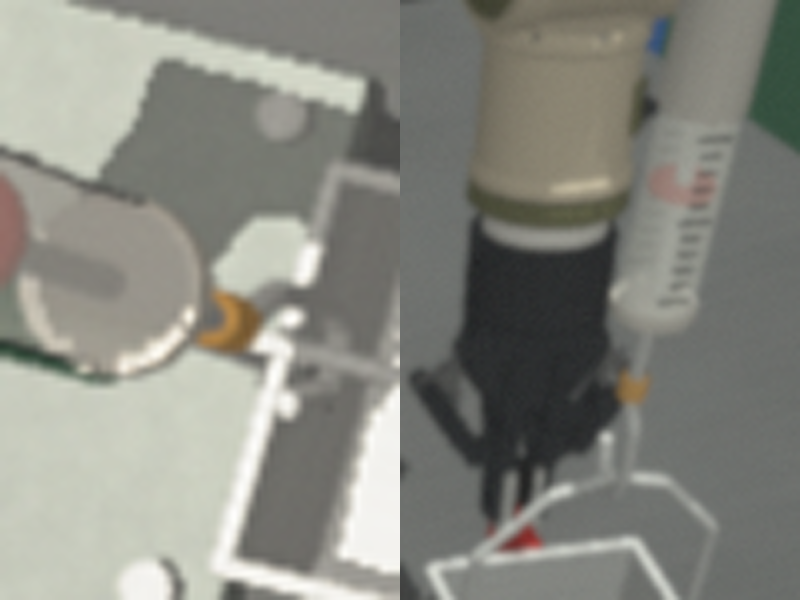

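The bail is seated in the hook: bowl at top crop (310,370), with the rod passing through it. The pointer has moved down in the window. Averaging the force to find the remaining load.

```bash
cat >> h.py <<'E'
def avg(n=12):
    F=[];
    for _ in range(n):
        env.camera("top");s=env.read_state();F.append(np.r_[s["contact_force"],s["moment"]])
    F=np.array(F);print("F,M",F.mean(0).round(2),"sd",F.std(0).round(2))
E
python3 -c "
from h import *
avg()"
```

```text
F,M [ 2.14 -0.82 -2.02  0.01  0.22 -0.02] sd [0.39 0.33 0.7  0.02 0.03 0.02]
```

```bash
python3 -m inch '{"travel":[[0,0,-1],[0,0,-2],[0,0,-2],[0,0,-2],[0,0,-2],[0,0,-1],[0,0,0],[0,0,0]],"angular":[[0,0,0],[0,0,0],[0,0,0],[0,0,0],[0,0,0],[0,0,0],[0,0,0],[0,0,0]],"grip":[0,0,0,0,0,0,0,0]}' 120
python3 -c "
from h import *
avg();print(env.read_state()['eef_pos'])"
```

```text
clock: 14.1
eef_pos: [0.5554, 0.237, 0.1046]
tcp_rot: [[0.955, -0.237, 0.179], [-0.234, -0.971, -0.038], [0.183, -0.005, -0.983]]
contact_force: [2.5, -0.7, -0.5]
width: 0.095
finger_force: 118.8
F,M [ 2.91 -1.14 -0.58 -0.08 -0.05 -0.04] sd [0.45 0.45 0.38 0.03 0.04 0.02]
[0.55534441 0.23705595 0.10460061]
```

```bash
python3 -m inch '{"travel":[[0.5,-0.1,0],[0.5,-0.1,0],[0.5,-0.1,0],[0,0,0],[0,0,0]],"angular":[[0,0,0],[0,0,0],[0,0,0],[0,0,0],[0,0,0]],"grip":[0,0,0,0,0]}' 120
python3 -c "
from h import *
avg();print(env.read_state()['eef_pos'])"
```

```text
clock: 15.12
eef_pos: [0.5564, 0.2368, 0.1044]
tcp_rot: [[0.955, -0.237, 0.178], [-0.234, -0.971, -0.038], [0.182, -0.005, -0.983]]
contact_force: [0.7, -0.4, -1.6]
width: 0.095
finger_force: 118.8
F,M [ 0.83 -0.25 -1.29  0.    0.31 -0.04] sd [0.34 0.26 0.45 0.03 0.03 0.03]
[0.5567425  0.23679551 0.10456176]
```

```bash
python3 -m inch '{"travel":[[0.6,-0.1,-1],[0,0,-1.5],[0,0,-1.5],[0,0,-1.5],[0,0,-1.5],[0,0,-1],[0,0,0],[0,0,0]],"angular":[[0,0,0],[0,0,0],[0,0,0],[0,0,0],[0,0,0],[0,0,0],[0,0,0],[0,0,0]],"grip":[0,0,0,0,0,0,0,0]}' 120
python3 -c "
from h import *
avg();print(env.read_state()['eef_pos'])"
```

```text
clock: 16.38
eef_pos: [0.5574, 0.2366, 0.0965]
tcp_rot: [[0.955, -0.238, 0.178], [-0.234, -0.971, -0.038], [0.183, -0.005, -0.983]]
contact_force: [1.0, -1.2, -1.1]
width: 0.095
finger_force: 118.9
F,M [ 0.17 -0.12 -0.4  -0.02  0.26 -0.05] sd [0.55 0.48 0.37 0.03 0.03 0.04]
[0.55744079 0.2366758  0.09661385]
```

```bash
python3 -m inch '{"travel":[[0,0,-1],[0,0,-1.5],[0,0,-1],[0,0,0],[0,0,0],[0,0,0],[0,0,0],[0,0,0]],"angular":[[0,0,0],[0,0,0],[0,0,0],[0,0,0],[0,0,0],[0,0,0],[0,0,0],[0,0,0]],"grip":[0,0,0,0,0,0,0,0]}' 20
python3 - <<'E'
from h import *
avg();print(env.read_state()['eef_pos'])
s,t=grab("scene"),grab("top")
o=np.zeros((600,800,3),np.uint8)
o[:,:400]=cv2.resize(t["img"][120:240,40:120,::-1],(400,600),interpolation=2)
o[:,400:]=cv2.resize(s["img"][60:240,430:550,::-1],(400,600),interpolation=2)
cv2.imwrite("pics/c7.png",o)
E
```

```text
clock: 17.65
eef_pos: [0.5574, 0.2366, 0.0931]
tcp_rot: [[0.955, -0.237, 0.179], [-0.234, -0.971, -0.038], [0.183, -0.005, -0.983]]
contact_force: [0.4, -1.2, 1.4]
width: 0.093
finger_force: 118.9
F,M [ 0.4  -0.5   0.33 -0.05  0.14 -0.07] sd [0.44 0.46 0.44 0.02 0.02 0.03]
[0.55742806 0.23665219 0.09309151]
```

View pics/c7.png

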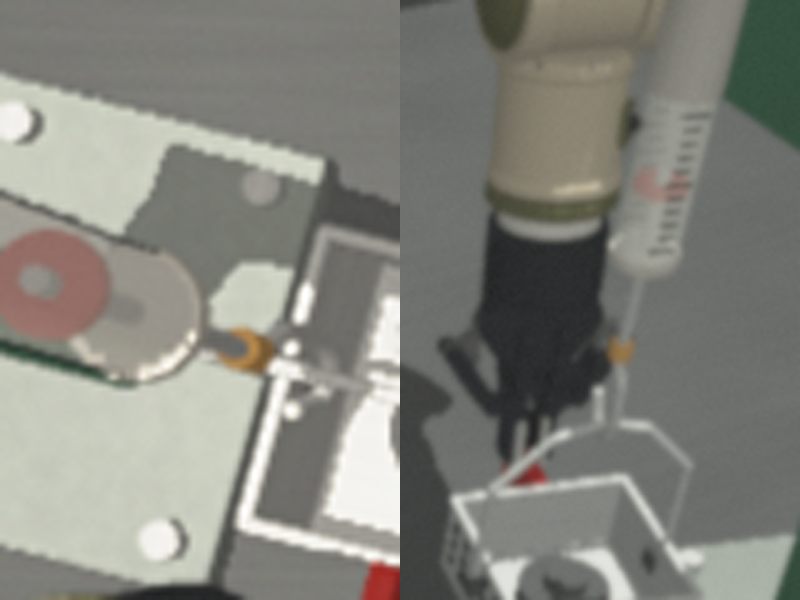

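The bail is seated in the hook and the residual force is about 0. Opening the fingers.

```bash
python3 -m inch '{"travel":[[0,0,0],[0,0,0],[0,0,0],[0,0,0],[0,0,0],[0,0,0],[0,0,0],[0,0,0],[0,0,0],[0,0,0]],"angular":[[0,0,0],[0,0,0],[0,0,0],[0,0,0],[0,0,0],[0,0,0],[0,0,0],[0,0,0],[0,0,0],[0,0,0]],"grip":[0.1,0.12,0.15,0.18,0.22,0.26,0.32,0.4,0.5,0.5]}' 20
python3 -c "
from h import *
avg(6)"
```

```text
clock: 19.18
eef_pos: [0.5574, 0.2367, 0.0931]
tcp_rot: [[0.955, -0.237, 0.179], [-0.234, -0.971, -0.038], [0.183, -0.005, -0.983]]
contact_force: [-0.1, -0.3, 0.8]
width: 0.499
finger_force: 0.0
F,M [-0.42  0.02  0.05  0.02  0.18  0.02] sd [0.78 0.52 0.3  0.02 0.03 0.03]
```

```bash
python3 -m inch '{"travel":[[-2,0.5,1],[-4,1,2],[-8,2,4],[-8,2,4],[-8,2,4],[-8,2,4],[-8,2,5],[-8,2,5],[-8,2,8],[-8,2,8],[-4,1,5],[0,0,0]],"angular":[[0,0,0],[0,0,0],[0,0,0],[0,0,0],[0,0,0],[0,0,0],[0,0,0],[0,0,0],[0,0,0],[0,0,0],[0,0,0],[0,0,0]],"grip":[0.5,0.5,0.5,0.5,0.5,0.5,0.5,0.5,0.5,0.5,0.5,0.5]}' 20
python3 - <<'E'
from h import *
avg(10)
s,t=grab("scene"),grab("top")
o=np.zeros((600,800,3),np.uint8)
o[:,:400]=cv2.resize(t["img"][110:290,30:150,::-1],(400,600),interpolation=2)
o[:,400:]=cv2.resize(s["img"][60:240,430:550,::-1],(400,600),interpolation=2)
cv2.imwrite("pics/c8.png",o)
E
```

```text
clock: 20.48
eef_pos: [0.4826, 0.2559, 0.144]
tcp_rot: [[0.955, -0.236, 0.179], [-0.233, -0.972, -0.037], [0.183, -0.006, -0.983]]
contact_force: [0.7, -0.2, 0.0]
width: 0.505
finger_force: 0.0
F,M [ 0.11 -0.03  0.09  0.03  0.19  0.03] sd [0.51 0.47 0.4  0.02 0.01 0.04]
```

View pics/c8.png

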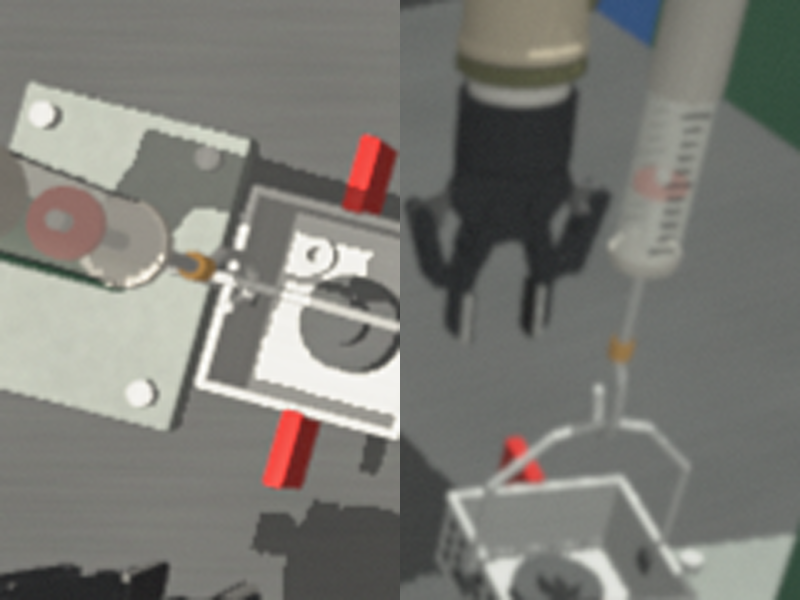

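The basket hangs level on the hook with the pulley and bearing inside, the pointer is steady and the fingers are clear. I'll wait a second, then hand in.

```bash
python3 -m inch '{"travel":[[0,0,0],[0,0,0],[0,0,0],[0,0,0],[0,0,0],[0,0,0],[0,0,0],[0,0,0],[0,0,0],[0,0,0],[0,0,0],[0,0,0]],"angular":[[0,0,0],[0,0,0],[0,0,0],[0,0,0],[0,0,0],[0,0,0],[0,0,0],[0,0,0],[0,0,0],[0,0,0],[0,0,0],[0,0,0]],"grip":[0.5,0.5,0.5,0.5,0.5,0.5,0.5,0.5,0.5,0.5,0.5,0.5]}' 20 >/dev/null
python3 -c "
from station import env
print(env.job_done())"
```

```text
the job is handed in; nothing more can be done
None
```

The basket (about 6.3 N) is hanging level on the balance hook, with the pulley and bearing still inside, the pointer looking steady and the gripper clear; I've handed the job in, and no verdict came back.

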